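# Put the returned stock back in its trays

## Robot

A 6-joint arm with a two-finger parallel gripper is mounted at the origin on the work surface. World frame = base frame: x ahead of the robot, y to its left, z up, the work surface at z = 0. Lengths are in mm, angles in rad, forces in N, time in s.
With the tool pointing down it reaches from about 300 to 775 mm from the base axis. Payload 14.6 kg.
Tool frame: the origin (TCP) lies midway between the tips of the shut fingers; the grasp point (between the pads) lies 19 mm behind it; z points along the fingers, y is the line along which they close (so a half turn about z gives the same grasp; the last joint's range is limited). The gripper opens to 94 mm and grips with 3 to 60 N. Pads are 16 mm wide; open, the fingers measure 119 mm over their backs; the gripper's body (75 mm by 177 mm) begins 78 mm behind the grasp point.
Start: joints at [1.2, 0.3, 1.521, -0, 1.321, -0.067], TCP at [164.529, 524.804, 205.446] pointing down, gripper open.
Joint ranges: [-3.03, 3.03], [-0.79, 2.21], [0.23, 2.52], [-1.04, 4.18], [0, 3.07], [-2.55, 2.55]. Speed limits (rad/s): [2.22, 2.22, 2.57, 3.14, 3.14, 3.14].

## Interface

Orientations are given as [roll, pitch, yaw] about the fixed x, y, z axes, in that order (R = Rz(yaw) Ry(pitch) Rx(roll)).
In Python, from cell import manip, camera gives the robot as it stands.
- The arm moves only by the tool move_arm, never from a script. Its arguments are lists of equal length, an entry for each row: "dp": the shift along the world's x, y, z in mm, a list of three; "rotation": the turn, a rotation vector about the world's x, y, z in rad, a list of three; "hand": the opening, from 0 (shut) to 1 (fully open). A call has 1 to 10 rows; each row shifts and turns the commanded pose from where the row before left it; what a row does not reach is not made up. A row lasts 1/8 s, in which the tool goes at most 62.5 mm and 10.7 degrees, less where a joint would pass 70% of its speed; a pose out of reach is approached as far as the arm can. A call with a gripper value outside its range is refused whole. The fingers move at their own pace and stop on an object; "newtons" is the grip in N (left out, the last holds). Time passes only in rows, so rows that do not move let the fingers close. It gives the time, the measured TCP pose, the force, the opening and the grip force at its end, in the units of the state.
- manip.read_state(): the state, without advancing time (a new reading comes with each control period).
- camera(name): name is "scene" or "top" or "wrist"; returns a dict with "image" (384x512x3 uint8, red, green, blue), "fx", "fy", "cx", "cy" (pixels), "R" (3x3) and "t" (3): a world point X has camera coordinates R X + t; the wrist camera has in their place "mount" (4x4, takes a point from camera to tool coordinates, whose origin is the TCP and whose axes are the flange's). Camera axes: x right, y down, z forward; pixel columns grow to the right and rows downward; lengths in mm; the calibration is good to about 2 mm. The wrist camera is an equidistant fisheye: a pixel r from the principal point sees the ray r / f radians off the axis. A picture is of the moment at which its call begins: read the wrist's pose just before it. There is no depth.
- manip.sign_off(): hands the job in; it is judged then, once.
The state is a dict: "clock": time; "joints": joint angles; "qd": joint speeds; "effort": joint torques, N m; "eef_pos": TCP position; "eef_rot": TCP orientation; "wrist_force": force on the tool from outside, world axes, zero at the start; "moment": the same for the moment, N m; "finger_gap": finger opening in mm; "finger_force": force on a finger pad.
Only numpy, scipy, OpenCV 4.12 (cv2) and the standard library are available. Lean on these libraries where they do the work, as an engineer would, in place of code of your own. Each camera call takes 0.05 s, during which the arm holds its last target. There are 200 camera calls.

## Task

Sort the returned stock on the shop counter into its trays: both paint tins in the green tray, both padlocks in the orange tray and the roll of red tape in the blue tray. Set each piece down gently so that it stands upright (the tape roll lying flat) on the tray's floor, without dropping it or knocking any piece over, and leave the tape measure and the glue bottle where they are.

Things in the scene. Friction and masses are not known exactly. Their poses are not given: they have to be found in the camera images.
- tin_blue: Paint tin with a blue lid and a blue band round its steel side, an upright cylinder 54 mm in diameter and 60 mm tall (the lid is the top 4 mm, 48 mm across), about 0.2 kg, loose, stands upright at the start. Origin at the centre of its underside, z up.
- tin_white: Paint tin with a white lid and a white band round its steel side, an upright cylinder 54 mm in diameter and 60 mm tall (the lid is the top 4 mm, 48 mm across), about 0.2 kg, loose, stands upright at the start. Origin at the centre of its underside, z up.
- padlock_brass: Padlock with a brass-coloured body and a closed steel shackle, loose, about 0.25 kg, standing on its flat base with the shackle up at the start. Body 48 mm (its x) by 24 mm (its y) by 40 mm tall; the shackle is an 8 mm thick bow in the x-z plane, 38 mm wide over its legs, top at 66 mm. Grip the body across its 24 mm thickness (along its y). Origin at the centre of its underside, z up.
- padlock_black: Padlock with a black body and a closed steel shackle, loose, about 0.25 kg, standing on its flat base with the shackle up at the start. Body 48 mm (its x) by 24 mm (its y) by 40 mm tall; the shackle is an 8 mm thick bow in the x-z plane, 38 mm wide over its legs, top at 66 mm. Grip the body across its 24 mm thickness (along its y). Origin at the centre of its underside, z up.
- tape_roll: Roll of red adhesive tape on a cardboard core, lying flat (its hole points up), a ring 60 mm in outer diameter, hole 38 mm, 48 mm tall, about 0.15 kg, loose. Origin at the centre of its underside, z up along the hole's axis.
- tray_green: Green shallow open tray for the paint tins, fixed to the counter: 94 mm (its x) by 150 mm (its y) outside, 22 mm tall, walls and floor 4 mm thick, so inside 86 by 142 mm with the floor 4 mm above the origin. Two pieces fit side by side along its y, for example centred 35 mm either side of its middle. Origin at the centre of its underside, z up, on the counter top.
- tray_orange: Orange shallow open tray for the padlocks, fixed to the counter: 94 mm (its x) by 150 mm (its y) outside, 22 mm tall, walls and floor 4 mm thick, so inside 86 by 142 mm with the floor 4 mm above the origin. Two pieces fit side by side along its y, for example centred 35 mm either side of its middle. Origin at the centre of its underside, z up, on the counter top.
- tray_blue: Blue shallow open tray for the tape, fixed to the counter: 94 mm (its x) by 150 mm (its y) outside, 22 mm tall, walls and floor 4 mm thick, so inside 86 by 142 mm with the floor 4 mm above the origin. It takes the one roll, near its middle. Origin at the centre of its underside, z up, on the counter top.
- tape_measure: Yellow and black tape measure, to be left alone: 60 mm (its x) by 36 mm (its y), 58 mm tall, rounded edges, with a small steel hook low at its -x end reaching 40 mm from the middle. Loose. Origin at the centre of its underside, z up.
- glue_bottle: Small round amber glue bottle with a paper label and a black cap, to be left alone: 44 mm in diameter, 70 mm tall. Loose. Origin at the centre of its underside, z up.
There are look-alikes about, which are no part of the job. Several things look just like the tin_blue: the one meant starts farthest to the robot's left.

How it is judged (in metres and radians):
At the end, for the whole second after the job is handed in: Tins within the green tray, padlocks within the orange one, the tape roll within the blue one, each resting on the tray floor (within 5 mm), upright within 0.12 rad, released and at rest; tape measure and glue bottle within 2 cm of where they started (x of tin_blue in the frame of tray_green between -0.043 and 0.043 m and y of tin_blue in the frame of tray_green between -0.071 and 0.071 m and z of tin_blue in the frame of tray_green between 0 and 0.009 m and angle between each of tin_blue, tin_white, padlock_brass, padlock_black, tape_roll's own z axis and vertical below 0.12 rad and linear speed of each of tin_blue, tin_white, padlock_brass, padlock_black, tape_roll below 0.02 m/s and angular speed of each of tin_blue, tin_white, padlock_brass, padlock_black, tape_roll below 0.2 rad/s and x of tin_white in the frame of tray_green between -0.043 and 0.043 m and y of tin_white in the frame of tray_green between -0.071 and 0.071 m and z of tin_white in the frame of tray_green between 0 and 0.009 m and x of padlock_brass in the frame of tray_orange between -0.043 and 0.043 m and y of padlock_brass in the frame of tray_orange between -0.071 and 0.071 m and z of padlock_brass in the frame of tray_orange between 0 and 0.009 m and x of padlock_black in the frame of tray_orange between -0.043 and 0.043 m and y of padlock_black in the frame of tray_orange between -0.071 and 0.071 m and z of padlock_black in the frame of tray_orange between 0 and 0.009 m and x of tape_roll in the frame of tray_blue between -0.043 and 0.043 m and y of tape_roll in the frame of tray_blue between -0.071 and 0.071 m and z of tape_roll in the frame of tray_blue between 0 and 0.009 m and distance of each of tape_measure, glue_bottle from where it was at the start of the episode below 0.02 m); the robot touches nothing.
It fails at once if a piece of stock is knocked over (angle between any of tin_blue, tin_white, padlock_brass, padlock_black, tape_roll's own z axis and vertical above 0.8 rad).
It fails at once if a piece of stock is dropped or thrown (moves faster than 0.6 m/s with nothing holding it, as after a fall of 2 cm) ((linear speed of tin_blue above 0.6 m/s and contact force between the fingers and tin_blue below 0.05 N) or (linear speed of tin_white above 0.6 m/s and contact force between the fingers and tin_white below 0.05 N) or (linear speed of padlock_brass above 0.6 m/s and contact force between the fingers and padlock_brass below 0.05 N) or (linear speed of padlock_black above 0.6 m/s and contact force between the fingers and padlock_black below 0.05 N) or (linear speed of tape_roll above 0.6 m/s and contact force between the fingers and tape_roll below 0.05 N)).
It fails at once if the tape measure or the glue bottle is shifted by more than 2 cm or knocked over (distance of any of tape_measure, glue_bottle from where it was at the start of the episode above 0.02 m or angle between any of tape_measure, glue_bottle's own z axis and vertical above 0.5 rad).
It also fails if it takes over 112 s, if anything falls off the work surface, if the arm or the gripper's body presses on something with over 40 N, if the wrist force passes 120 N, or if a joint passes its speed limit or range.

## Working session

There is one attempt and no reset: what is moved stays moved. The work goes in short steps, Python scripts to look and compute and a tool call to move; the robot and the scene stay as the last step left them, time stands still between calls to the robot, and variables do not carry over. Pictures are saved under pics/ and viewed, at most 14 in all, crops included, and the job is handed in when it is done.

Besides the shell and the picture viewer there is one more tool, called after "Request:" as a command line: name --argument value ..., lists and objects as JSON in quotes. move_arm: Moves the arm, as the interface text tells. Its arguments: {"type":"object","properties":{"dp":{"type":"array","items":{"type":"array","items":{"type":"number"}}},"rotation":{"type":"array","items":{"type":"array","items":{"type":"number"}}},"hand":{"type":"array","items":{"type":"number"}},"newtons":{"type":"number"}},"required":["dp","rotation","hand"]}

```bash
ls; mkdir -p pics; python3 - <<'E'
from cell import manip, camera
import cv2,pickle
s=manip.read_state(); print(s)
for n in("top","scene"):
    c=camera(n); pickle.dump(c,open(f"pics/{n}.pkl","wb"))
    cv2.imwrite(f"pics/{n}0.png",cv2.resize(c["image"][:,:,::-1],(800,600),interpolation=cv2.INTER_CUBIC))
    print({k:v for k,v in c.items() if k!="image"})
E
```

```text
pics
{'clock': 0.0, 'joints': array([ 1.20035135e+00,  3.00497567e-01,  1.52161852e+00, -5.23681432e-05,
        1.32072287e+00, -6.66150453e-02]), 'qd': array([-5.94537201e-05, -9.41829367e-04,  1.16031950e-03, -7.35209419e-04,
       -9.87409961e-04,  3.80729902e-04]), 'effort': array([-2.75605358e-03, -5.31795931e+01, -3.52746928e+01,  7.07147084e-02,
        2.43282382e-02, -1.09408475e-04]), 'eef_pos': array([164.46719477, 524.53364014, 204.85598727]), 'eef_rot': array([-3.14034574e+00, -3.23508126e-05,  2.83777569e+00]), 'wrist_force': array([0.71093131, 0.26802037, 0.15039384]), 'moment': array([ 0.01226858,  0.02809421, -0.01059182]), 'finger_force': 0.0, 'finger_gap': 94.25050458750198}
{'fx': 379.6795462760904, 'fy': 379.6795462760904, 'cx': 260.102914267193, 'cy': 185.2629680481786, 'R': array([[ 0.02312689, -0.9997305 , -0.00201726],
       [-0.99319073, -0.02274505, -0.11425774],
       [ 0.11418106,  0.00464595, -0.99344909]]), 't': array([-23.31339237, 535.86368438, 842.74452989])}
{'fx': 482.9751292161492, 'fy': 482.9751292161492, 'cx': 252.1276354408525, 'cy': 194.64992769106448, 'R': array([[ 0.77449987,  0.63224735,  0.02032838],
       [ 0.39689127, -0.46066413, -0.79389286],
       [-0.49257211,  0.62293807, -0.60771776]]), 't': array([-426.54570128, -188.38324989, 1410.8052646 ])}
```

View pics/top0.png

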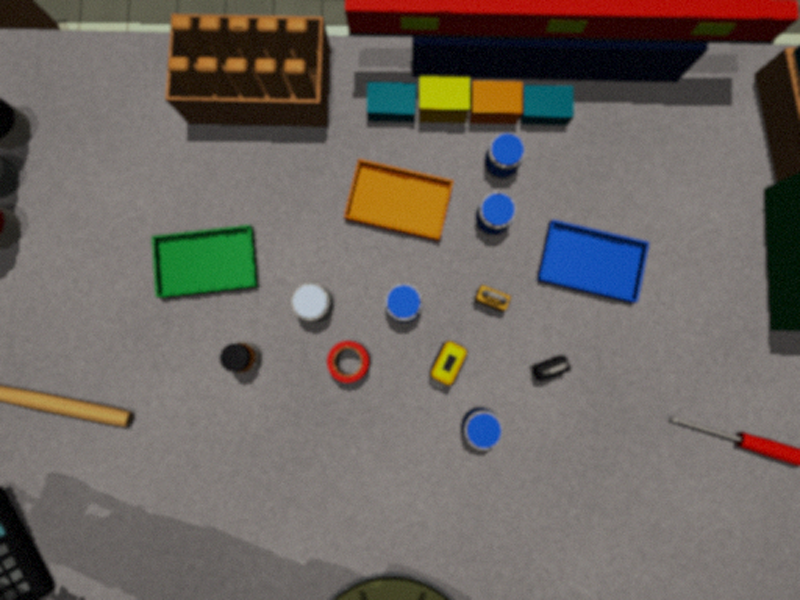

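View pics/scene0.png

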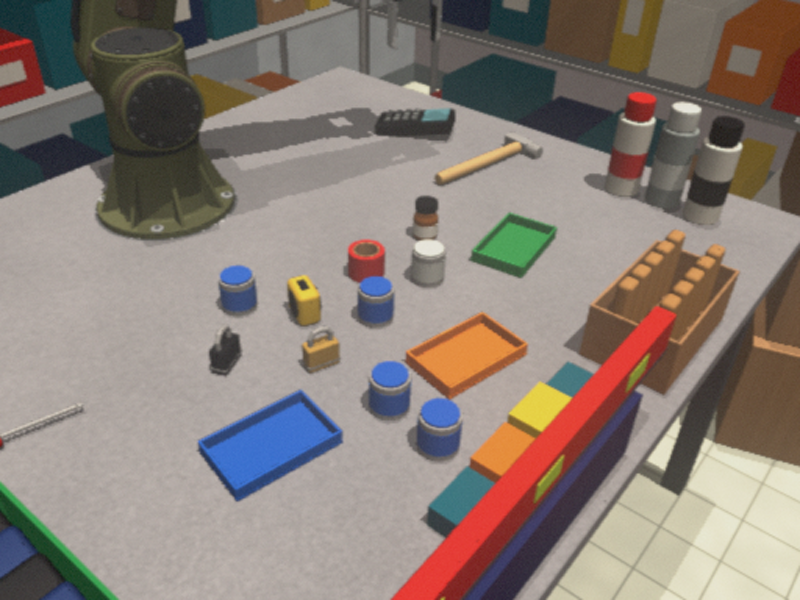

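Top view (800x600) candidates for tin_blue: blue-lid tins at (404,302), (497,211), (506,150) and (483,430). The robot's left is towards smaller columns, so I choose (404,302). White tin is at (311,302), tape roll (348,362), brass padlock (492,297), black padlock (551,368). Trays: green (206,262), orange (400,200), blue (593,262). Tape measure is at (449,363), glue bottle (238,358).

```bash
cat > h.py <<'E'
import numpy as np,pickle,cv2
def px2w(c,u,v,z):
    d=c["R"].T@np.array([(u-c["cx"])/c["fx"],(v-c["cy"])/c["fy"],1]); o=-c["R"].T@c["t"]
    return o+d*(z-o[2])/d[2]
def w2px(c,X):
    p=c["R"]@np.array(X,float)+c["t"]; return np.array([c["fx"]*p[0]/p[2]+c["cx"],c["fy"]*p[1]/p[2]+c["cy"]])
E
python3 - <<'E'
from h import *
c=pickle.load(open("pics/top.pkl","rb")); im=c["image"][:,:,::-1]
# crop cols 130..390, rows 90..285 scaled x3 -> 780x585
cv2.imwrite("pics/crop1.png",cv2.resize(im[100:285,135:395],None,fx=3,fy=3,interpolation=cv2.INTER_CUBIC))
k=1.5625
for n,u,v,z in [("blueA",404,302,60),("b2",497,211,60),("b3",506,150,60),("b4",483,430,60),("white",311,302,60),("tape",348,362,48),("brass",492,297,40),("black",551,368,40),("meas",449,363,58),("glue",237,357,70),("green",206,262,12),("orange",400,200,12),("blue",593,262,12)]:
    print(n,px2w(c,u/k,v/k,z).round())
E
```

```text
blueA [515.  -8.  60.]
b2 [ 650. -139.   60.]
b3 [ 741. -152.   60.]
b4 [ 340. -122.   60.]
white [512. 124.  60.]
tape [428.  70.  48.]
brass [ 527. -136.   40.]
black [ 427. -221.   40.]
meas [430. -73.  58.]
glue [432. 222.  70.]
green [573. 293.  12.]
orange [676.   2.  12.]
blue [ 587. -292.   12.]
```

View pics/crop1.png

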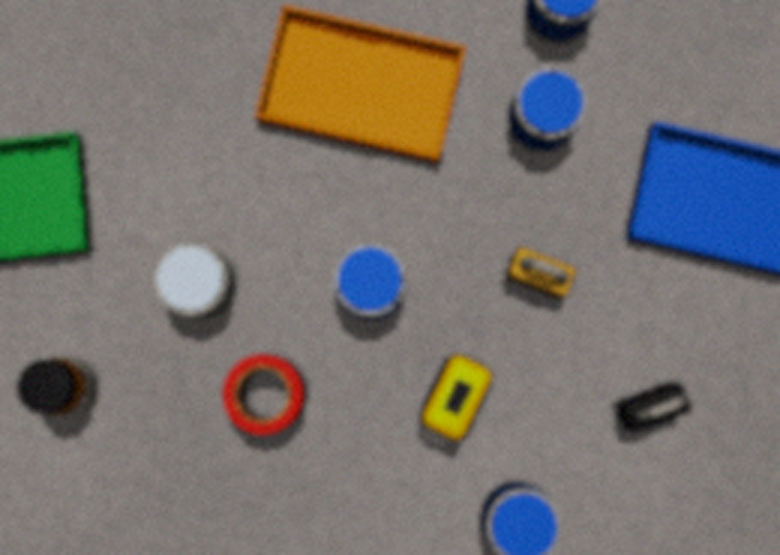

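Crop at scale 3, offset (135,100). Lid centres: blue (371,279) and white (192,279). Tape top ring is at (264,395). Brass padlock shackle runs (522,262)-(562,274), and the black one (640,408)-(686,394). The chosen blue tin is clearly the leftmost one.

```bash
python3 - <<'E'
from h import *
c=pickle.load(open("pics/top.pkl","rb"))
f=lambda u,v,z:px2w(c,u/3+135-1/3,v/3+100-1/3,z)
for n,u,v,z in [("blueA",371,279,60),("white",192,279,60),("tape",264,395,48),("brass top",541,270,45),("brass shk",541,267,64),("black body",654,406,40),("black shk",663,402,64)]:
    print(n,f(u,v,z).round(1))
for n,P in [("orange",[(283,8),(465,45),(439,162),(259,120)]),("blueL",[(653,124),(630,241)]),("greenR",[(77,133),(90,248)])]:
    print(n,[f(u,v,22).round(0)[:2] for u,v in P])
k=1.5625
for n,P in [("green",[(153,237),(250,227),(257,291),(160,297)]),("blue",[(551,222),(647,241),(636,301),(540,281)])]:
    w=np.array([px2w(c,u/k,v/k,22)[:2] for u,v in P]); print(n,w.round(0),w.mean(0))
E
```

```text
blueA [516.3  -7.6  60. ]
white [513.2 124.8  60. ]
tape [429.3  69.8  48. ]
brass top [ 527.4 -135.2   45. ]
brass shk [ 527.6 -132.6   64. ]
black body [ 427.8 -221.    40. ]
black shk [ 431.1 -221.8   64. ]
orange [array([734.,  68.]), array([708., -77.]), array([613., -58.]), array([643.,  84.])]
blueL [array([ 647., -226.]), array([ 554., -207.])]
greenR [array([630., 226.]), array([539., 211.])]
green [[608. 372.]
 [627. 227.]
 [530. 211.]
 [518. 355.]] [570.49566998 291.17146704]
blue [[ 644. -226.]
 [ 619. -370.]
 [ 528. -352.]
 [ 555. -209.]] [ 586.38536903 -289.34320819]
```

Request:
move_arm --dp '[[35,-57,0],[35,-57,0],[35,-57,0],[35,-57,0],[35,-57,0],[35,-57,0],[35,-57,0],[19,-55,0],[0,0,0]]' --rotation '[[0,0,0],[0,0,0],[0,0,0],[0,0,0],[0,0,0],[0,0,0],[0,0,0],[0,0,0],[0,0,0]]' --hand '[1,1,1,1,1,1,1,1,1]' --newtons 15

```text
clock: 1.23
eef_pos: [413.1, 94.0, 205.2]
eef_rot: [-3.141, -0.0, 2.832]
wrist_force: [-0.3, 0.6, -0.6]
finger_gap: 94.2
finger_force: 0.0
```

Request:
move_arm --dp '[[0,0,0]]' --rotation '[[0,0,0]]' --hand '[1]'

```text
clock: 1.35
eef_pos: [412.2, 97.2, 205.3]
eef_rot: [-3.142, -0.0, 2.837]
wrist_force: [-0.0, 0.4, 0.1]
finger_gap: 94.0
finger_force: 0.0
```

```bash
cat >> h.py <<'E'
from scipy.spatial.transform import Rotation as Ro
def wshot(name):
    from cell import manip,camera
    s=manip.read_state(); c=camera("wrist"); c["s"]=s; pickle.dump(c,open(f"pics/{name}.pkl","wb"))
    cv2.imwrite(f"pics/{name}.png",cv2.resize(c["image"][:,:,::-1],(800,600),interpolation=cv2.INTER_CUBIC))
    print(s["eef_pos"].round(1),s["eef_rot"].round(3)); return c
def _T(c):
    T=np.eye(4);T[:3,:3]=Ro.from_euler("xyz",c["s"]["eef_rot"]).as_matrix();T[:3,3]=c["s"]["eef_pos"];return T@np.array(c["mount"])
def wpx(c,u,v,z):
    u,v=u/1.5625,v/1.5625
    a=np.array([(u-c["cx"])/c["fx"],(v-c["cy"])/c["fy"]]);r=np.hypot(*a)
    d=np.r_[a/max(r,1e-9)*np.sin(r),np.cos(r)];T=_T(c);d=T[:3,:3]@d
    return T[:3,3]+d*(z-T[2,3])/d[2]
def w2w(c,X):
    T=np.linalg.inv(_T(c));p=T[:3,:3]@np.array(X,float)+T[:3,3];r=np.arctan2(np.hypot(p[0],p[1]),p[2]);n=p[:2]/np.hypot(p[0],p[1])*r
    return np.array([n[0]*c["fx"]+c["cx"],n[1]*c["fy"]+c["cy"]])*1.5625
E
python3 - <<'E'
from h import *
c=wshot("w1");print(c["mount"])
for n,X in [("tape",(429,70,48)),("white",(513,125,60)),("blue",(516,-8,60)),("brass",(527,-135,64)),("black",(430,-221,64)),("glue",(432,222,70))]: print(n,w2w(c,X).round())
E
```

```text
[412.2  97.2 205.3] [-3.142 -0.     2.837]
[[ 5.27334310e-04 -9.59293360e-01 -2.82410996e-01  8.31837791e+01]
 [ 9.99999740e-01  3.66866559e-04  6.21086010e-04 -3.22468494e-01]
 [-4.92196535e-04 -2.82411250e-01  9.59293304e-01 -1.78504599e+02]
 [ 0.00000000e+00  0.00000000e+00  0.00000000e+00  1.00000000e+00]]
tape [374. 317.]
white [474. 398.]
blue [319. 443.]
brass [199. 481.]
black [ 86. 409.]
glue [575. 270.]
```

View pics/w1.png

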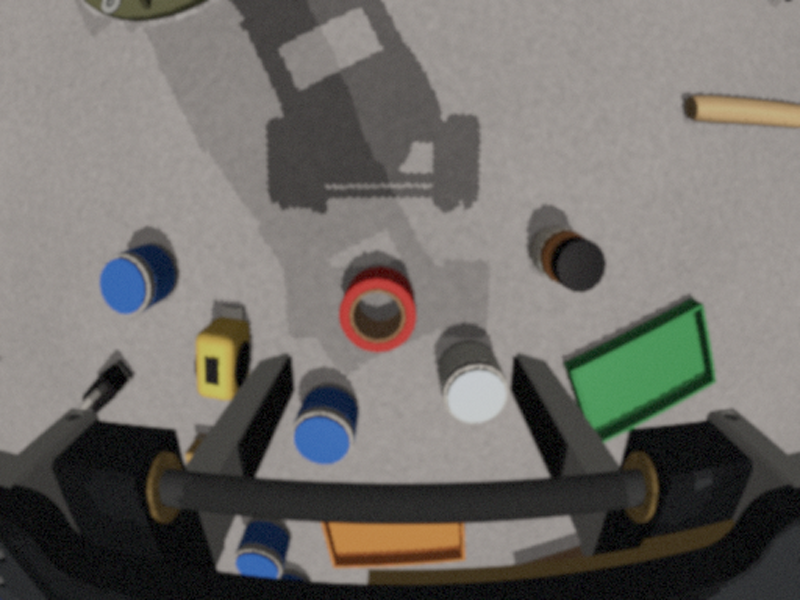

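Wrist view: tape hole (378,312), white lid (475,394), blue lid (324,438), glue cap (578,262). All lie within about 5 px (3 mm) of the predictions from the top camera, so the positions are confirmed.

```bash
python3 - <<'E'
from h import *
c=pickle.load(open("pics/w1.pkl","rb"))
for n,u,v,z in [("tape",378,310,48),("white",475,393,60),("blue",324,438,60)]: print(n,wpx(c,u,v,z).round(1))
E
```

```text
tape [424.6  74.4  48. ]
white [508.7 127.1  60. ]
blue [512.7  -1.7  60. ]
```

Request:
move_arm --dp '[[8,-14,0],[8,-14,-25],[0,0,-45],[0,0,-45],[0,0,-40],[0,0,0]]' --rotation '[[0,0,0],[0,0,0],[0,0,0],[0,0,0],[0,0,0],[0,0,0]]' --hand '[1,1,1,1,1,1]'

```text
clock: 2.15
eef_pos: [427.2, 68.9, 48.7]
eef_rot: [-3.14, -0.004, 2.839]
wrist_force: [-0.1, 0.0, 0.2]
finger_gap: 93.9
finger_force: 0.0
```

Request:
move_arm --dp '[[0,2,-20],[0,1,-16],[0,0,0],[0,0,0],[0,0,0],[0,0,0],[0,0,0],[0,0,0]]' --rotation '[[0,0,0],[0,0,0],[0,0,0],[0,0,0],[0,0,0],[0,0,0],[0,0,0],[0,0,0]]' --hand '[1,1,1,0.5,0.5,0.5,0.5,0.5]' --newtons 12

```text
clock: 3.15
eef_pos: [428.6, 72.0, 14.7]
eef_rot: [3.142, 0.0, 2.838]
wrist_force: [-1.5, -0.8, 4.1]
finger_gap: 58.7
finger_force: 12.0
```

Request:
move_arm --dp '[[0,0,20],[0,0,45],[0,0,45],[10,-25,20],[16,-38,0],[18,-41,0],[18,-41,0],[18,-41,0],[18,-41,0],[18,-41,0]]' --rotation '[[0,0,0],[0,0,0],[0,0,0],[0,0,0],[0,0,0.02],[0,0,0.02],[0,0,0.02],[0,0,0.02],[0,0,0.02],[0,0,0.02]]' --hand '[0.5,0.5,0.5,0.5,0.5,0.5,0.5,0.5,0.5,0.5]'

```text
clock: 4.4
eef_pos: [544.7, -197.4, 144.0]
eef_rot: [3.141, -0.001, 2.958]
wrist_force: [0.1, 0.7, -1.3]
finger_gap: 58.7
finger_force: 12.0
```

Request:
move_arm --dp '[[17,-40,0],[17,-40,0],[7,-14,0],[0,0,0],[0,0,0]]' --rotation '[[0,0,0],[0,0,0],[0,0,0],[0,0,0],[0,0,0]]' --hand '[0.5,0.5,0.5,0.5,0.5]'

```text
clock: 5.03
eef_pos: [585.2, -289.2, 144.2]
eef_rot: [3.141, -0.001, 2.958]
wrist_force: [0.6, 0.5, -1.9]
finger_gap: 58.2
finger_force: 12.0
```

```bash
python3 - <<'E'
from h import *
from cell import manip
c=wshot("w2"); print(manip.read_state()["finger_gap"])
for X in [(644,-226,22),(619,-370,22),(528,-352,22),(555,-209,22)]: print(w2w(c,X).round())
E
```

```text
[ 585.2 -289.2  144.2] [ 3.141e+00 -1.000e-03  2.958e+00]
58.40063764594129
[504. 361.]
[299. 364.]
[293. 234.]
[513. 235.]
```

View pics/w2.png

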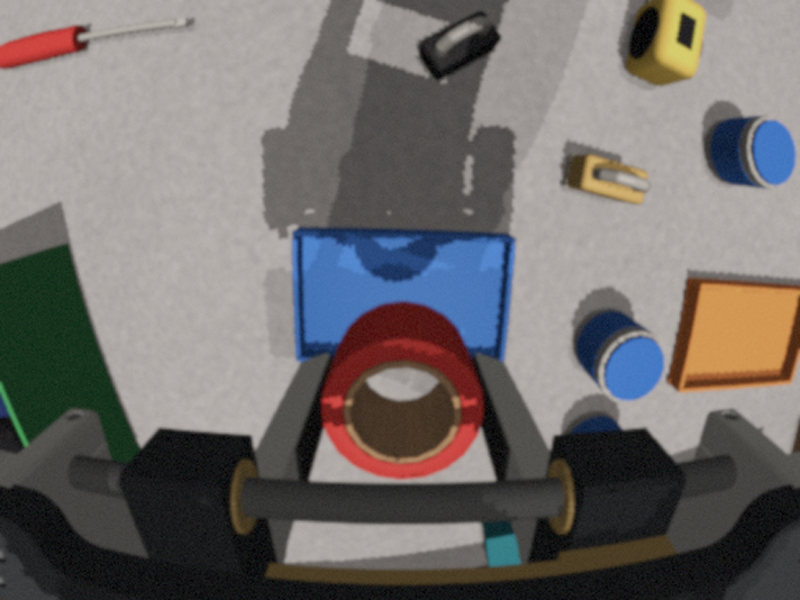

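The wrist view shows the blue tray's near rim corners at (297,230) and (513,236), matching the prediction. The roll is held level, so I'm lowering it.

Request:
move_arm --dp '[[0,0,-25],[0,0,-35],[0,0,-30],[0,0,-17],[0,0,-7],[0,0,-4],[0,0,-3],[0,0,-2],[0,0,0],[0,0,0]]' --rotation '[[0,0,0],[0,0,0],[0,0,0],[0,0,0],[0,0,0],[0,0,0],[0,0,0],[0,0,0],[0,0,0],[0,0,0]]' --hand '[0.5,0.5,0.5,0.5,0.5,0.5,0.5,0.5,0.5,0.5]'

```text
clock: 6.32
eef_pos: [585.6, -290.1, 21.7]
eef_rot: [-3.141, 0.0, 2.958]
wrist_force: [0.3, -0.0, -1.3]
finger_gap: 58.2
finger_force: 12.0
```

Request:
move_arm --dp '[[0,0,-1],[0,0,-1],[0,0,-1],[0,0,0],[0,0,0]]' --rotation '[[0,0,0],[0,0,0],[0,0,0],[0,0,0],[0,0,0]]' --hand '[0.5,0.5,0.5,0.5,0.5]'

```text
clock: 6.95
eef_pos: [585.5, -290.0, 18.7]
eef_rot: [-3.142, 0.0, 2.958]
wrist_force: [-2.9, 1.2, 4.9]
finger_gap: 58.8
finger_force: 12.0
```

Request:
move_arm --dp '[[0,0,0],[0,0,0],[0,0,0],[0,0,30],[0,0,45],[0,0,45],[-20,8,0],[-25,12,0],[-25,12,0],[-25,12,0]]' --rotation '[[0,0,0],[0,0,0],[0,0,0],[0,0,0],[0,0,0],[0,0,0],[0,0,-0.17],[0,0,-0.17],[0,0,-0.17],[0,0,-0.17]]' --hand '[0.8,1,1,1,1,1,1,1,1,1]'

```text
clock: 8.2
eef_pos: [489.6, -245.6, 138.4]
eef_rot: [3.142, 0.0, 2.272]
wrist_force: [0.0, -0.2, 0.6]
finger_gap: 94.3
finger_force: 0.0
```

```bash
python3 - <<'E'
from h import *
c=pickle.load(open("pics/w2.pkl","rb"))
for n,a,b in [("black",(445,54),(487,24)),("brass",(598,176),(646,186))]:
    p,q=wpx(c,*a,62),wpx(c,*b,62); d=q-p; print(n,((p+q)/2).round(1),np.degrees(np.arctan2(d[1],d[0])),np.hypot(*d[:2]))
E
```

```text
black [ 432.4 -224.5   62. ] 119.05861960058054 31.095585206272133
brass [ 526.  -143.9   62. ] 73.86152920334395 33.8487481538215
```

Request:
move_arm --dp '[[-30,10,20],[-30,13,20],[0,0,0],[0,0,0],[0,0,0]]' --rotation '[[0,0,-0.14],[0,0,-0.14],[0,0,0],[0,0,0],[0,0,0]]' --hand '[1,1,1,1,1]'

```text
clock: 8.82
eef_pos: [430.8, -223.1, 177.7]
eef_rot: [-3.141, -0.001, 1.999]
wrist_force: [-0.4, 0.1, 0.2]
finger_gap: 94.3
finger_force: 0.0
```

```bash
python3 - <<'E'
from h import *
c=wshot("w3")
for X in [(430,-222,40),(430,-222,64)]: print(w2w(c,X).round())
E
```

```text
[ 430.8 -223.1  177.7] [-3.141e+00 -1.000e-03  1.999e+00]
[402. 291.]
[402. 300.]
```

View pics/w3.png

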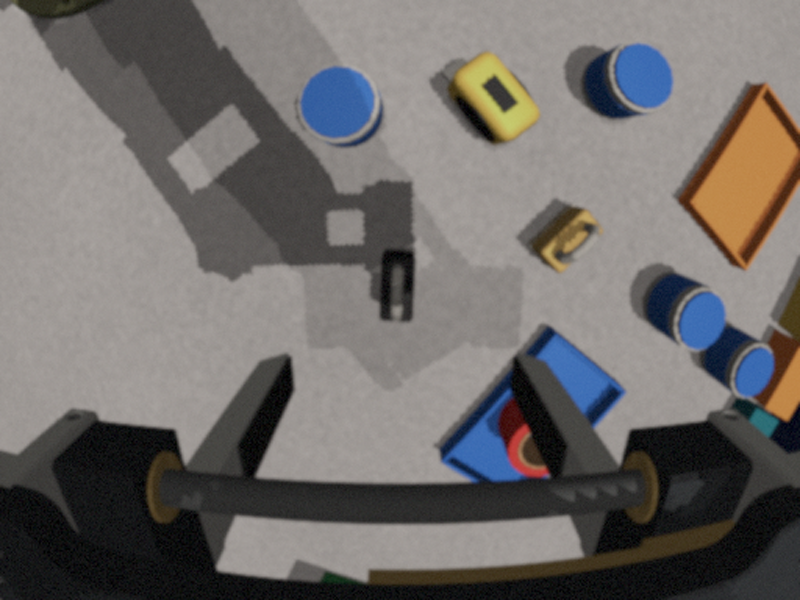

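Wrist view: the black padlock's body top spans (383..412, 250..320), centred at (398,285). Its long side is near vertical in the picture, so the closing line already suits it.

```bash
python3 - <<'E'
from h import *
c=pickle.load(open("pics/w3.pkl","rb"))
print(wpx(c,398,285,40),wpx(c,397,291,64))
p,q=wpx(c,399.5,250,40),wpx(c,396,320,40);d=q-p;print(np.hypot(*d[:2]),np.degrees(np.arctan2(d[1],d[0])))
print("brass",wpx(c,568,238,40), [wpx(c,u,v,40).round() for u,v in [(581,208),(602,233),(558,270),(535,243)]])
E
```

```text
[ 425.6093098  -219.61682713   40.        ] [ 424.44377648 -218.11071939   64.        ]
50.686972250310184 -68.3462336234384
brass [ 521.3493987 -137.0162021   40.       ] [array([ 520., -113.,   40.]), array([ 544., -122.,   40.]), array([ 526., -161.,   40.]), array([ 501., -151.,   40.])]
```

Request:
move_arm --dp '[[0,1,-40],[0,0,-40],[0,0,-30]]' --rotation '[[0,0,0],[0,0,0],[0,0,0]]' --hand '[1,1,1]'

```text
clock: 9.25
eef_pos: [430.2, -221.8, 66.4]
eef_rot: [-3.141, -0.002, 1.998]
wrist_force: [-0.3, -0.4, 0.4]
finger_gap: 94.3
finger_force: 0.0
```

Request:
move_arm --dp '[[-3,2,-20],[0,0,-20],[0,0,-14],[0,0,0],[0,0,0],[0,0,0],[0,0,0],[0,0,0],[0,0,0],[0,0,0]]' --rotation '[[0,0,-0.05],[0,0,0],[0,0,0],[0,0,0],[0,0,0],[0,0,0],[0,0,0],[0,0,0],[0,0,0],[0,0,0]]' --hand '[0.8,0.6,0.5,0.4,0.3,0.1,0.1,0.1,0.1,0.1]' --newtons 15

```text
clock: 10.5
eef_pos: [427.6, -220.1, 14.8]
eef_rot: [3.141, 0.0, 1.948]
wrist_force: [-2.8, 0.9, 5.7]
finger_gap: 23.9
finger_force: 15.0
```

Request:
move_arm --dp '[[0,0,20],[0,0,40],[0,0,40],[20,15,20],[35,28,0],[37,29,0],[37,29,0],[37,29,0],[37,29,0],[37,29,0]]' --rotation '[[0,0,0],[0,0,0],[0,0,0],[0,0,0],[0,0,-0.111],[0,0,-0.111],[0,0,-0.111],[0,0,-0.111],[0,0,-0.111],[0,0,0]]' --hand '[0.1,0.1,0.1,0.1,0.1,0.1,0.1,0.1,0.1,0.1]'

```text
clock: 11.75
eef_pos: [668.3, -30.9, 133.9]
eef_rot: [-3.141, 0.0, 1.391]
wrist_force: [-0.0, -1.0, -1.4]
finger_gap: 23.7
finger_force: 15.0
```

Request:
move_arm --dp '[[0,0,0],[0,0,0]]' --rotation '[[0,0,0],[0,0,0]]' --hand '[0.1,0.1]'

```text
clock: 12.0
eef_pos: [666.9, -32.2, 133.7]
eef_rot: [-3.14, 0.0, 1.393]
wrist_force: [-0.4, -0.2, -1.4]
finger_gap: 23.9
finger_force: 15.0
```

```bash
python3 - <<'E'
from h import *
c=wshot("w4")
for X in [(734,68,22),(708,-77,22),(613,-58,22),(643,84,22)]: print(w2w(c,X).round())
E
```

```text
[666.9 -32.2 133.7] [-3.14   0.     1.393]
[481. 130.]
[474. 354.]
[331. 351.]
[332. 130.]
```

View pics/w4.png

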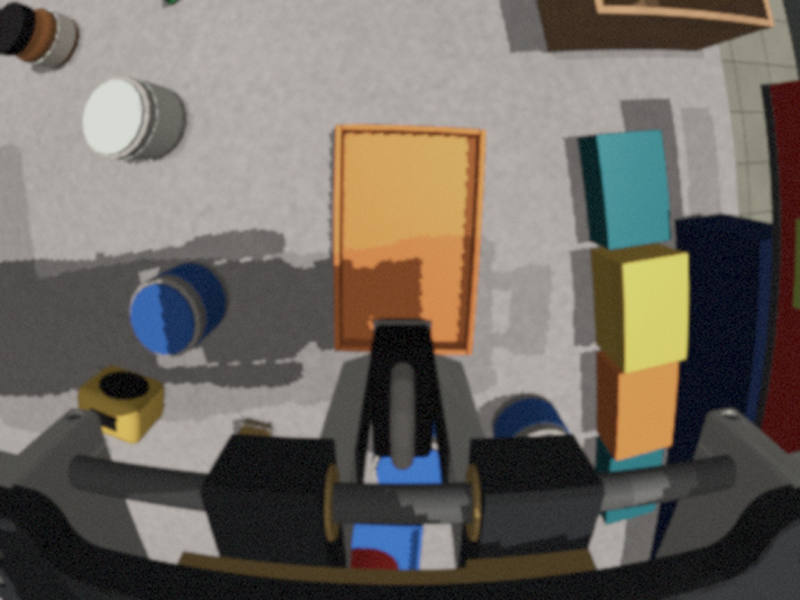

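The orange tray's rim corners are at (334,126), (485,128), (473,354) and (333,351), matching the prediction. The padlock is held straight.

Request:
move_arm --dp '[[1,2,-25],[0,0,-35],[0,0,-28],[0,0,-13],[0,0,-5],[0,0,-3],[0,0,-2],[0,0,-2],[0,0,0],[0,0,0]]' --rotation '[[0,0,0],[0,0,0],[0,0,0],[0,0,0],[0,0,0],[0,0,0],[0,0,0],[0,0,0],[0,0,0],[0,0,0]]' --hand '[0.1,0.1,0.1,0.1,0.1,0.1,0.1,0.1,0.1,0.1]'

```text
clock: 13.3
eef_pos: [668.5, -30.0, 21.6]
eef_rot: [3.141, -0.0, 1.393]
wrist_force: [-0.7, -0.3, -1.0]
finger_gap: 24.0
finger_force: 15.0
```

Request:
move_arm --dp '[[0,0,-1],[0,0,-1],[0,0,-1],[0,0,0],[0,0,0]]' --rotation '[[0,0,0],[0,0,0],[0,0,0],[0,0,0],[0,0,0]]' --hand '[0.1,0.1,0.1,0.1,0.1]'

```text
clock: 13.92
eef_pos: [668.5, -30.0, 18.9]
eef_rot: [3.141, -0.0, 1.393]
wrist_force: [-2.6, -0.0, 5.0]
finger_gap: 23.7
finger_force: 15.0
```

Request:
move_arm --dp '[[0,0,0],[0,0,0],[0,0,0],[0,0,25],[0,0,45],[0,0,50],[-35,-26,30],[-40,-30,0],[-40,-30,0],[-28,-21,0]]' --rotation '[[0,0,0],[0,0,0],[0,0,0],[0,0,0],[0,0,0],[0,0,0],[0,0,-0.05],[0,0,-0.05],[0,0,-0.05],[0,0,0]]' --hand '[0.42,0.42,0.42,0.42,0.42,0.42,0.8,0.8,0.8,0.8]'

```text
clock: 15.18
eef_pos: [524.0, -138.0, 168.7]
eef_rot: [3.141, 0.0, 1.241]
wrist_force: [0.4, -0.9, -0.6]
finger_gap: 74.3
finger_force: 0.0
```

Request:
move_arm --dp '[[0,0,0],[0,0,0]]' --rotation '[[0,0,0],[0,0,0]]' --hand '[0.8,0.8]'

```text
clock: 15.42
eef_pos: [526.0, -136.8, 168.6]
eef_rot: [3.141, -0.0, 1.243]
wrist_force: [0.9, 0.4, 0.0]
finger_gap: 75.1
finger_force: 0.0
```

```bash
python3 - <<'E'
from h import *
c=wshot("w5")
for X in [(526,-136,40)]: print(w2w(c,X).round())
E
```

```text
[ 526.  -136.8  168.6] [ 3.141 -0.     1.243]
[402. 294.]
```

View pics/w5.png

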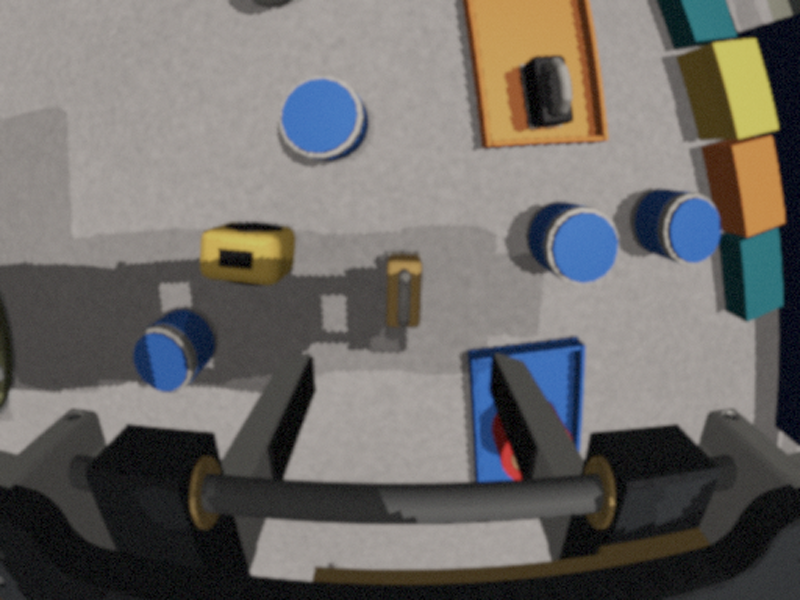

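Brass padlock's body spans (387..420, 258..326), centred (404,291) and aligned. The black padlock stands upright in the orange tray at (548,90). Grasping the brass one.

Request:
move_arm --dp '[[-1,1,-40],[0,0,-40],[0,0,-35],[0,0,-20],[0,0,-16],[0,0,-4],[0,0,0],[0,0,0],[0,0,0],[0,0,0]]' --rotation '[[0,0,0],[0,0,0],[0,0,0],[0,0,0],[0,0,0],[0,0,0],[0,0,0],[0,0,0],[0,0,0],[0,0,0]]' --hand '[0.8,0.8,0.7,0.6,0.5,0.4,0.1,0.1,0.1,0.1]'

```text
clock: 16.73
eef_pos: [525.0, -136.1, 14.2]
eef_rot: [3.14, -0.0, 1.243]
wrist_force: [2.1, 1.9, 5.4]
finger_gap: 23.7
finger_force: 15.0
```

Request:
move_arm --dp '[[0,0,0]]' --rotation '[[0,0,0]]' --hand '[0.1]'

```text
clock: 16.85
eef_pos: [525.0, -136.1, 14.2]
eef_rot: [3.14, -0.0, 1.243]
wrist_force: [0.7, -0.0, 6.4]
finger_gap: 23.8
finger_force: 15.0
```

Request:
move_arm --dp '[[0,0,20],[0,0,40],[0,0,40],[16,18,20],[28,31,0],[28,31,0],[28,31,0],[28,31,0],[28,32,0],[0,0,0]]' --rotation '[[0,0,0],[0,0,0],[0,0,0],[0,0,0],[0,0,0.05],[0,0,0.05],[0,0,0.05],[0,0,0],[0,0,0],[0,0,0]]' --hand '[0.1,0.1,0.1,0.1,0.1,0.1,0.1,0.1,0.1,0.1]'

```text
clock: 18.1
eef_pos: [680.8, 40.1, 132.0]
eef_rot: [-3.14, 0.0, 1.395]
wrist_force: [0.0, -0.4, -2.7]
finger_gap: 23.6
finger_force: 15.0
```

Request:
move_arm --dp '[[0,0,0],[0,0,-25],[0,0,-35],[0,0,-28],[0,0,-13],[0,0,-5],[0,0,-3],[0,0,-2],[0,0,0],[0,0,0]]' --rotation '[[0,0,0],[0,0,0],[0,0,0],[0,0,0],[0,0,0],[0,0,0],[0,0,0],[0,0,0],[0,0,0],[0,0,0]]' --hand '[0.1,0.1,0.1,0.1,0.1,0.1,0.1,0.1,0.1,0.1]'

```text
clock: 19.35
eef_pos: [680.6, 38.0, 22.8]
eef_rot: [3.141, -0.0, 1.393]
wrist_force: [0.2, -0.2, -2.0]
finger_gap: 23.8
finger_force: 15.0
```

Request:
move_arm --dp '[[0,0,-2],[0,0,-1],[0,0,-1],[0,0,-1],[0,0,0],[0,0,0]]' --rotation '[[0,0,0],[0,0,0],[0,0,0],[0,0,0],[0,0,0],[0,0,0]]' --hand '[0.1,0.1,0.1,0.1,0.1,0.1]'

```text
clock: 20.1
eef_pos: [680.5, 38.0, 18.2]
eef_rot: [3.141, -0.0, 1.393]
wrist_force: [-3.8, -0.5, 4.1]
finger_gap: 23.5
finger_force: 15.0
```

Request:
move_arm --dp '[[0,0,0],[0,0,0],[0,0,0],[0,0,25],[0,0,45],[0,0,50],[-32,16,30],[-40,21,0],[-40,21,0],[-40,21,0]]' --rotation '[[0,0,0],[0,0,0],[0,0,0],[0,0,0],[0,0,0],[0,0,0],[0,0,0.07],[0,0,0.07],[0,0,0.07],[0,0,0.08]]' --hand '[0.42,0.42,0.42,0.42,0.42,0.42,0.9,0.9,0.9,0.9]'

```text
clock: 21.35
eef_pos: [527.1, 117.5, 167.5]
eef_rot: [3.141, -0.0, 1.685]
wrist_force: [1.1, 0.1, 0.5]
finger_gap: 76.1
finger_force: 0.0
```

Request:
move_arm --dp '[[-17,9,0],[0,0,0],[0,0,0]]' --rotation '[[0,0,0],[0,0,0],[0,0,0]]' --hand '[0.9,0.9,0.9]'

```text
clock: 21.72
eef_pos: [512.2, 125.6, 167.6]
eef_rot: [3.141, 0.0, 1.682]
wrist_force: [0.5, -0.5, -0.2]
finger_gap: 84.8
finger_force: 0.0
```

```bash
python3 - <<'E'
from h import *
c=wshot("w6")
for X in [(511,126,60),(608,372,22),(627,227,22),(530,211,22),(518,355,22),(515,-6,60)]: print(w2w(c,X).round())
E
```

```text
[512.2 125.6 167.6] [3.141 0.    1.682]
[401. 303.]
[570. -17.]
[577. 172.]
[442. 173.]
[447. -21.]
[387. 471.]
```

View pics/w6.png

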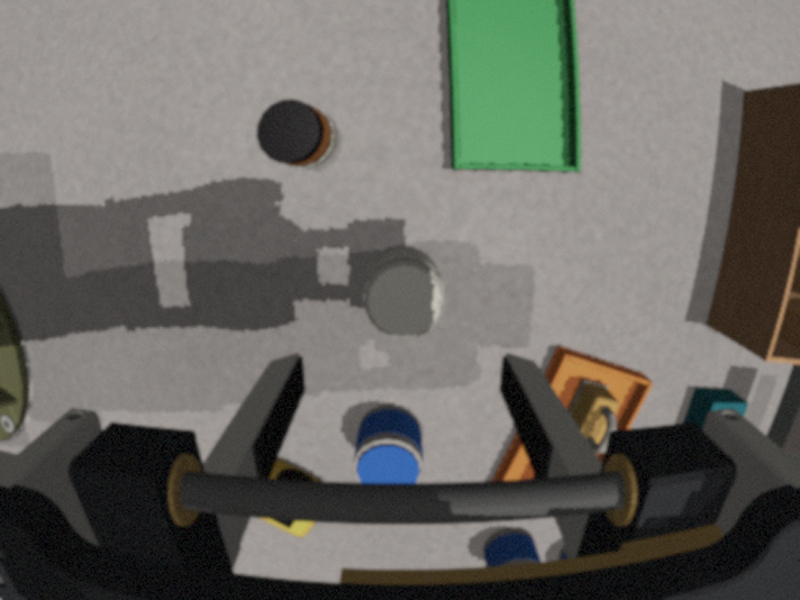

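White lid is centred near (402,298) and the green tray's near end corners are at (452,168) and (579,172), both close to prediction. The brass padlock stands upright in the orange tray.

Request:
move_arm --dp '[[-1,1,-40],[0,0,-40],[0,0,-35],[0,0,-18],[0,0,-7],[0,0,0],[0,0,0],[0,0,0],[0,0,0],[0,0,0]]' --rotation '[[0,0,0],[0,0,0],[0,0,0],[0,0,0],[0,0,0],[0,0,0],[0,0,0],[0,0,0],[0,0,0],[0,0,0]]' --hand '[0.9,0.9,0.9,0.9,0.8,0.6,0.4,0.4,0.4,0.4]'

```text
clock: 23.02
eef_pos: [511.2, 127.1, 28.5]
eef_rot: [3.14, -0.0, 1.683]
wrist_force: [0.8, -0.1, 6.4]
finger_gap: 53.5
finger_force: 15.0
```

Request:
move_arm --dp '[[0,0,0]]' --rotation '[[0,0,0]]' --hand '[0.4]'

```text
clock: 23.15
eef_pos: [511.2, 127.1, 28.5]
eef_rot: [3.14, -0.0, 1.683]
wrist_force: [0.4, -0.4, 6.4]
finger_gap: 54.0
finger_force: 15.0
```

Request:
move_arm --dp '[[0,0,20],[0,0,40],[0,0,40],[6,20,10],[12,40,0],[12,40,0],[12,40,0],[12,40,0],[4,19,0],[0,0,0]]' --rotation '[[0,0,0],[0,0,0],[0,0,0],[0,0,0],[0,0,0],[0,0,0],[0,0,0],[0,0,0],[0,0,0],[0,0,0]]' --hand '[0.4,0.4,0.4,0.4,0.4,0.4,0.4,0.4,0.4,0.4]'

```text
clock: 24.4
eef_pos: [568.0, 326.8, 136.8]
eef_rot: [-3.141, 0.0, 1.684]
wrist_force: [0.6, -0.4, -1.8]
finger_gap: 53.8
finger_force: 15.0
```

```bash
python3 - <<'E'
from h import *
from cell import camera
c=camera("top");im=c["image"][:,:,::-1].copy()
cv2.imwrite("pics/t2.png",cv2.resize(im[100:260,60:300],None,fx=3,fy=3,interpolation=cv2.INTER_CUBIC))
E
```

```text
(no output)
```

View pics/t2.png

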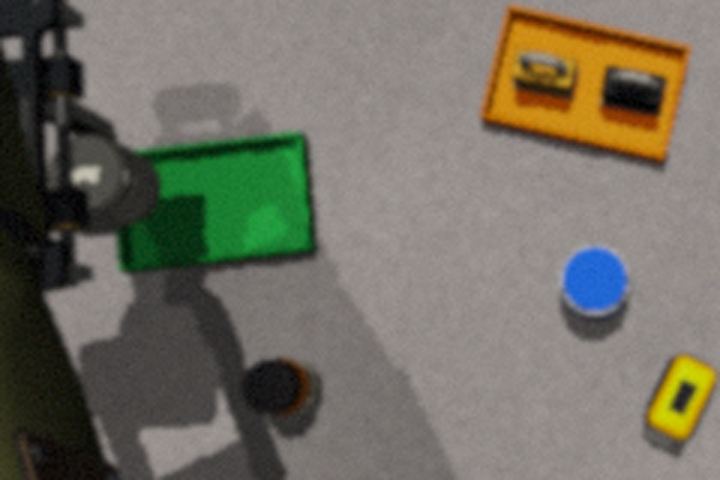

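Both padlocks stand in the orange tray (545,72) and (634,90). The tin is held above the left half of the green tray, whose right corners are at (304,133) and (314,248). Lowering it.

Request:
move_arm --dp '[[1,-1,-25],[0,0,-35],[0,0,-25],[0,0,-8],[0,0,-4],[0,0,-3],[0,0,-2],[0,0,-1],[0,0,0],[0,0,0]]' --rotation '[[0,0,0],[0,0,0],[0,0,0],[0,0,0],[0,0,0],[0,0,0],[0,0,0],[0,0,0],[0,0,0],[0,0,0]]' --hand '[0.4,0.4,0.4,0.4,0.4,0.4,0.4,0.4,0.4,0.4]'

```text
clock: 25.7
eef_pos: [569.5, 325.0, 34.6]
eef_rot: [3.141, -0.0, 1.683]
wrist_force: [0.4, 0.1, -1.9]
finger_gap: 53.9
finger_force: 15.0
```

Request:
move_arm --dp '[[0,0,-1],[0,0,-1],[0,0,-0.5],[0,0,0],[0,0,0]]' --rotation '[[0,0,0],[0,0,0],[0,0,0],[0,0,0],[0,0,0]]' --hand '[0.4,0.4,0.4,0.4,0.4]'

```text
clock: 26.32
eef_pos: [569.5, 325.0, 32.6]
eef_rot: [3.141, -0.0, 1.683]
wrist_force: [-3.2, -1.8, 6.0]
finger_gap: 53.6
finger_force: 15.0
```

Request:
move_arm --dp '[[0,0,0],[0,0,0],[0,0,0],[0,0,25],[0,0,40],[0,0,45],[-5,-31,20],[-7,-43,0],[-7,-43,0],[-7,-43,0]]' --rotation '[[0,0,0],[0,0,0],[0,0,0],[0,0,0],[0,0,0],[0,0,0],[0,0,0],[0,0,0],[0,0,0],[0,0,0]]' --hand '[0.85,0.85,0.85,0.85,0.85,0.85,0.9,0.9,0.9,0.9]'

```text
clock: 27.58
eef_pos: [543.1, 163.7, 162.1]
eef_rot: [3.141, -0.0, 1.683]
wrist_force: [0.8, -0.3, -0.9]
finger_gap: 84.5
finger_force: 0.0
```

Request:
move_arm --dp '[[-7,-43,0],[-7,-43,0],[-7,-43,0],[-7,-42,0],[0,0,0],[0,0,0]]' --rotation '[[0,0,0],[0,0,0],[0,0,0],[0,0,0],[0,0,0],[0,0,0]]' --hand '[0.9,0.9,0.9,0.9,0.9,0.9]'

```text
clock: 28.32
eef_pos: [515.6, -5.6, 162.0]
eef_rot: [3.141, -0.0, 1.683]
wrist_force: [-0.3, -0.1, -0.5]
finger_gap: 84.6
finger_force: 0.0
```

```bash
python3 - <<'E'
from h import *
c=wshot("w7")
for X in [(515,-6,60)]: print(w2w(c,X).round())
E
```

```text
[515.6  -5.6 162. ] [ 3.141 -0.     1.683]
[402. 307.]
```

View pics/w7.png

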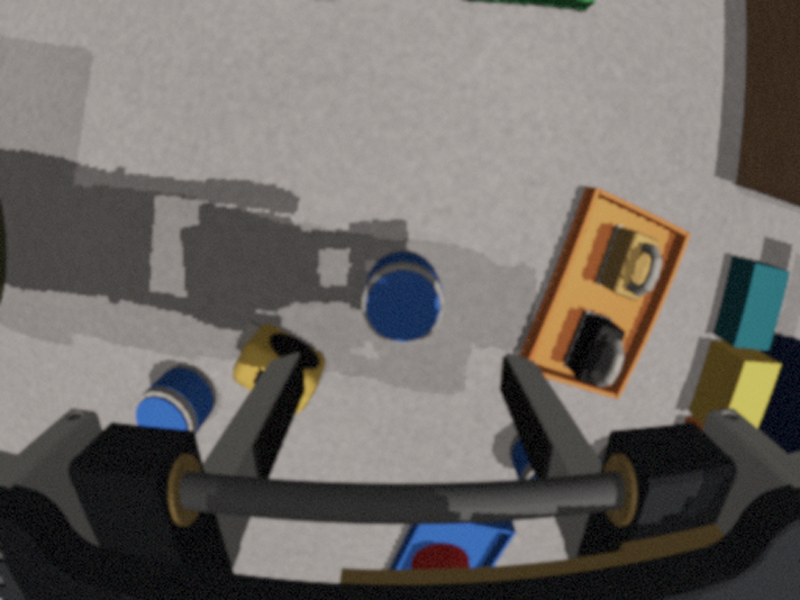

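The blue lid is centred at (402,302), as predicted, and clear of the tape measure. Grasping.

Request:
move_arm --dp '[[0,1,-40],[0,0,-40],[0,0,-33],[0,0,-15],[0,0,-6],[0,0,0],[0,0,0],[0,0,0],[0,0,0],[0,0,0]]' --rotation '[[0,0,0],[0,0,0],[0,0,0],[0,0,0],[0,0,0],[0,0,0],[0,0,0],[0,0,0],[0,0,0],[0,0,0]]' --hand '[0.9,0.9,0.9,0.9,0.8,0.6,0.4,0.4,0.4,0.4]'

```text
clock: 29.62
eef_pos: [516.0, -5.0, 28.8]
eef_rot: [3.14, 0.0, 1.683]
wrist_force: [-1.1, 0.3, 6.6]
finger_gap: 53.7
finger_force: 15.0
```

Request:
move_arm --dp '[[0,0,0]]' --rotation '[[0,0,0]]' --hand '[0.4]'

```text
clock: 29.75
eef_pos: [516.0, -5.0, 28.8]
eef_rot: [3.14, 0.0, 1.683]
wrist_force: [0.1, 1.4, 7.0]
finger_gap: 53.7
finger_force: 15.0
```

Request:
move_arm --dp '[[0,0,20],[0,0,40],[0,0,40],[5,20,20],[10,41,0],[10,41,0],[10,41,0],[10,41,0],[10,41,0],[8,36,0]]' --rotation '[[0,0,0],[0,0,0],[0,0,0],[0,0,0],[0,0,0],[0,0,0],[0,0,0],[0,0,0],[0,0,0],[0,0,0]]' --hand '[0.4,0.4,0.4,0.4,0.4,0.4,0.4,0.4,0.4,0.4]'

```text
clock: 31.0
eef_pos: [578.4, 257.4, 147.7]
eef_rot: [-3.141, 0.0, 1.683]
wrist_force: [-0.3, -1.0, -2.5]
finger_gap: 54.2
finger_force: 15.0
```

Request:
move_arm --dp '[[0,0,0],[0,0,0]]' --rotation '[[0,0,0],[0,0,0]]' --hand '[0.4,0.4]'

```text
clock: 31.25
eef_pos: [578.2, 255.5, 147.6]
eef_rot: [-3.141, 0.0, 1.683]
wrist_force: [-0.7, -0.0, -2.2]
finger_gap: 53.4
finger_force: 15.0
```

```bash
python3 - <<'E'
from h import *
c=wshot("w8")
for X in [(569,325,64),(608,372,22),(627,227,22),(530,211,22),(518,355,22)]: print(w2w(c,X).round())
E
```

```text
[578.2 255.5 147.6] [-3.141  0.     1.683]
[400. 195.]
[469. 129.]
[467. 343.]
[328. 349.]
[328. 139.]
```

View pics/w8.png

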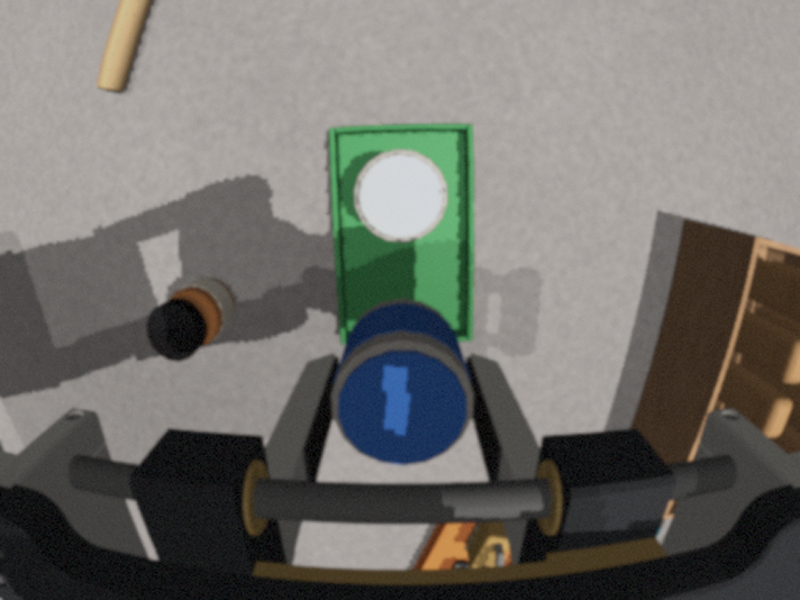

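The white tin stands in the green tray with its lid at (401,195). The near end of the tray is at row ~340, so I'm shifting 2 mm inward and lowering.

Request:
move_arm --dp '[[0,2,-25],[0,0,-35],[0,0,-30],[0,0,-13],[0,0,-4],[0,0,-3],[0,0,-2],[0,0,-1],[0,0,0],[0,0,0]]' --rotation '[[0,0,0],[0,0,0],[0,0,0],[0,0,0],[0,0,0],[0,0,0],[0,0,0],[0,0,0],[0,0,0],[0,0,0]]' --hand '[0.4,0.4,0.4,0.4,0.4,0.4,0.4,0.4,0.4,0.4]'

```text
clock: 32.55
eef_pos: [578.5, 258.0, 35.1]
eef_rot: [3.141, -0.0, 1.683]
wrist_force: [0.6, 1.2, -2.0]
finger_gap: 53.9
finger_force: 15.0
```

Request:
move_arm --dp '[[0,0,-0.5],[0,0,-0.5],[0,0,-0.5],[0,0,0],[0,0,0]]' --rotation '[[0,0,0],[0,0,0],[0,0,0],[0,0,0],[0,0,0]]' --hand '[0.4,0.4,0.4,0.4,0.4]'

```text
clock: 33.17
eef_pos: [578.5, 258.0, 33.5]
eef_rot: [3.142, -0.0, 1.683]
wrist_force: [-0.8, 0.7, -2.6]
finger_gap: 53.5
finger_force: 15.0
```

Request:
move_arm --dp '[[0,0,-0.5],[0,0,-0.5],[0,0,0],[0,0,0]]' --rotation '[[0,0,0],[0,0,0],[0,0,0],[0,0,0]]' --hand '[0.4,0.4,0.4,0.4]'

```text
clock: 33.67
eef_pos: [578.5, 258.0, 32.9]
eef_rot: [3.141, -0.0, 1.683]
wrist_force: [-3.7, -1.0, 5.6]
finger_gap: 53.6
finger_force: 15.0
```

Contact. Releasing and moving clear.

Request:
move_arm --dp '[[0,0,0],[0,0,0],[0,0,0],[0,0,25],[0,0,40],[0,0,45],[-30,0,40],[-40,0,20],[-40,0,0],[0,0,0]]' --rotation '[[0,0,0],[0,0,0],[0,0,0],[0,0,0],[0,0,0],[0,0,0],[0,0,0],[0,0,0],[0,0,0],[0,0,0]]' --hand '[0.85,0.85,0.85,0.85,0.85,0.85,0.85,0.85,0.85,0.85]'

```text
clock: 34.92
eef_pos: [467.0, 258.2, 203.2]
eef_rot: [3.141, -0.0, 1.684]
wrist_force: [0.0, 0.7, -0.1]
finger_gap: 80.2
finger_force: 0.0
```

```bash
python3 - <<'E'
from h import *
from cell import camera
c=camera("scene")
cv2.imwrite("pics/s2.png",cv2.resize(c["image"][80:330,110:390,::-1],None,fx=2.4,fy=2.4,interpolation=cv2.INTER_CUBIC))
E
```

```text
(no output)
```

View pics/s2.png

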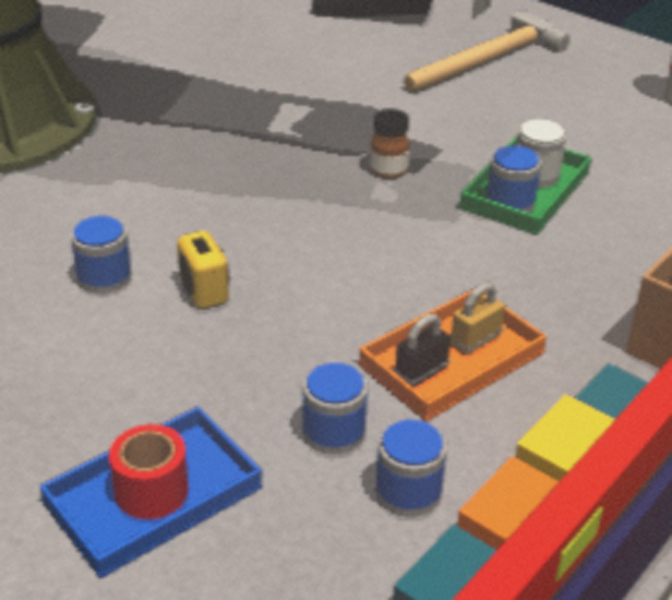

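The scene crop shows every piece upright in its tray: tins at (516,177) and (541,150), padlocks (423,350) and (478,318), and the roll (150,470). The tape measure and glue bottle look undisturbed.

```bash
python3 -c "
from cell import manip
print(manip.sign_off())"
```

```text
the job is handed in; nothing more can be done
None
```

All five pieces were placed in their trays, with the tape measure and glue bottle left alone. The final camera check showed every piece upright, and I handed the job in at about 35 s; no verdict came back.

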